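# Set the bench vibrator to strength five and start it

### The job

Set the strength of the dental-plaster bench vibrator to step five and start it: with closed fingertips push the selector's pointer round clockwise from one side, click by click, until it rests on the fifth mark after the long off mark (the off mark counts as zero), then press the round start button fully down and let it come up again. Only push and press, do not take the selector between the fingers, and do not press start while the selector is at any other setting. Leave the casting flask, the bottle and the jar standing where they are.

Things in the scene. Friction and masses are not known exactly. Their poses are not given: they have to be found in the camera images.
- unit: The bench vibrator, fixed to the table: white flat housing 220 mm (own x) by 320 mm (own y), its flat top deck 70 mm above the table. Origin under its centre at table height; own x points away from its front, own y to its left, z up. It stands at a different place and yaw each time. On the left of the deck a black ribbed rubber plate, 190 by 145 mm and 12 mm thick, centred at own y = +80 mm; the controls are on the right of the deck.
- selector_axis (a point): Point on the selector's vertical turning axis at the height of the deck, 30 mm along own x and -75 mm along own y of the unit (axes as the unit's). Around it nine flat black marks lie on the deck, 55 to 66 mm from the axis and 30 degrees apart: in the unit's own axes (angle from own x towards own y) mark 0 (off, longer and broader, reaching to 77 mm) lies at +120 degrees, mark n at 120 - 30 n degrees, so mark 4 points along own +x and mark 5 lies at -30 degrees.
- selector_tip (a point): Point at the end of the selector's pointer, on its top face, 50 mm from the turning axis and 30 mm above the deck; own x points outward along the pointer, z up. The selector is a black bar 12 mm thick and 70 mm long (50 mm to the pointing side, with a white line on top, 20 mm to the short tail), spanning 4 to 30 mm above the deck, on a hub 32 mm in diameter and 12 mm high.
- selector (a joint): Turning angle of the selector in rad: 0 at the off mark, growing clockwise seen from above, stops at 0 and 4.19 (mark 8). A spring detent holds it at every mark: one click each 0.524 rad, so step five is 2.618. It starts at mark 0, 1 or 2. Between marks it needs up to about 0.15 N m (some 4 N on the pointer 38 mm from the axis); pushed past half way it snaps by itself on to the next mark, out of reach of a slow pusher, and stays there.
- start_top (a point): Centre of the top of the start button when up, 18 mm above the deck, 110 mm from the selector's axis towards the unit's front: grey round cap 28 mm across in a metal collar 44 mm across whose top is 12 mm above the deck.
- start (a joint): Travel of the start button in m: 0 up, 0.006 fully down. It is a spring button; fully down takes about 5 N, and it comes up when released.
- flask_mid (a point): Middle of a loose steel casting flask standing on the rubber plate, 68 mm wide at the foot, 56 mm above it, 42 mm high.
- bottle_mid (a point): Middle of a loose white plastic bottle standing on the table to the right of the unit, 56 mm in diameter, 130 mm high.
- jar_mid (a point): Middle of a loose small amber jar with a black cap standing on the table to the right of the unit, 40 mm in diameter, 48 mm high.
Not all that is in view belongs to the job. Of the things that look like the part that bears jar_mid, take the one that is nearest to the robot's base at the start.

How it is judged:
On the way, in this order (a step that is already met when the one before it is completed fails the run):
1. the selector rests on mark five (value of joint selector between 2.498 and 2.738 rad and velocity of joint selector between -0.1 and 0.1 rad/s), for 0.3 s.
2. the start button is pressed down with the selector on mark five (value of joint selector between 2.498 and 2.738 rad and value of joint start above 0.0045 m), for 0.05 s.
At the end, for the whole second after the job is handed in: The selector rests on mark five (2.618 rad, within 0.12 rad), the start button has been pressed at least 4.5 mm after that and is up again (within 1.2 mm), and flask, bottle and jar stand upright within 20 mm of where they were (all of step 1 and value of joint start below 0.0012 m and distance of each of flask_mid, bottle_mid, jar_mid from where it was at the start of the episode below 0.02 m and angle between each of flask_mid, bottle_mid, jar_mid's own z axis and vertical below 0.2 rad); the robot touches nothing.
It fails at once if the start button is pressed (over 3 mm) while the selector is not on mark five (value of joint start above 0.003 m and not (value of joint selector between 2.498 and 2.738 rad)).
It fails at once if the selector is taken between the fingers: the grasp point is on the bar (within 8 mm of its mid-plane and less than 12 mm above its top) while the fingers touch it (contact force between the fingers and selector above 0.5 N and y of the grasp point in the frame of selector_tip between -0.008 and 0.008 m and x of the grasp point in the frame of selector_tip between -0.08 and 0.012 m and z of the grasp point in the frame of selector_tip below 0.012 m).
It fails at once if the flask, the bottle or the jar is pushed more than 20 mm, lifted or tipped (distance of any of flask_mid, bottle_mid, jar_mid from where it was at the start of the episode above 0.02 m or angle between any of flask_mid, bottle_mid, jar_mid's own z axis and vertical above 0.3 rad).
It also fails if it takes over 53 s, if anything falls off the work surface, if the arm or the gripper's body presses on something with over 40 N, if the wrist force passes 120 N, or if a joint passes its speed limit or range.

### The arm

A 6-joint arm with a two-finger parallel gripper is mounted at the origin on the work surface. World frame = base frame: x ahead of the robot, y to its left, z up, the work surface at z = 0. Lengths are in m, angles in rad, forces in N, time in s.
With the tool pointing down it reaches from about 0.35 to 0.975 m from the base axis. Payload 4.9 kg.
Tool frame: the origin (TCP) lies midway between the tips of the shut fingers; the grasp point (between the pads) lies manip.grip_depth behind it (manip.grip_depth is the distance from the TCP to the grasp point, in m); z points along the fingers, x is the direction in which the jaws open and shut, and the axes are right-handed (so a half turn about z gives the same grasp; the last joint's range is limited). The gripper opens to 85 mm and grips with 20 to 120 N. Pads are 22 mm wide; open, the fingers measure 114 mm over their backs; the gripper's body (76 mm by 85 mm) begins 54 mm behind the grasp point. The pads swing forward as they close: fully open they stand 13 mm farther back than shut.
Start: joints at [-1.394, 0.053, 1.613, -0, 1.476, -0.119], TCP at [0.182, -0.598, 0.231] pointing down, gripper open.
Joint ranges: [-3.01, 3.01], [-1.01, 2.22], [0.06, 2.58], [-1.02, 4.17], [0.09, 2.62], [-3.14, 3.14]. Speed limits (rad/s): [2.57, 2.57, 3.14, 3.14, 3.14, 3.14].

### API

Orientations are given as a unit quaternion [w, x, y, z].
In Python, from plant import state, grab_frame, ticket, manip gives the robot as it stands.
- The arm moves only by the tool carry_out, never from a script. Its argument "moves" is a list that holds one entry, the list of rows, each a list of 7 numbers: the turn, a rotation vector about the tool's x, y, z each as a share of 5 degrees, from -1 to 1, then the shift along the tool's x, y, z each as a share of 0.04 m, from -1 to 1, then the gripper command: -1 is shut, 1 is fully open, values between are in proportion. A call has 1 to 8 rows; each row shifts and turns the commanded pose from where the row before left it, along the tool's axes as they then stand; what a row does not reach is not made up. A row lasts 1/12 s, in which the tool goes at most 41.7 mm and 7.16 degrees, less where a joint would pass 70% of its speed; a pose out of reach is approached as far as the arm can. A call with a number of a shift or a turn outside -1 to 1 is refused whole. A call with a gripper value outside its range is refused whole. The fingers move at their own pace and stop on an object; the grip force is fixed at half the most. Time passes only in rows, so rows that do not move let the fingers close. It gives the time, the measured TCP pose, the force and the opening at its end, in the units of the state.
- state(): the state, without advancing time (a new reading comes with each control period).
- grab_frame(name): name is "scene" or "top"; returns a dict with "frame" (400x640x3 uint8, red, green, blue), "z_map" (400x640 float32, m along the optical axis (not along the pixel's ray), 0 where there is no reading), "K" (3x3 intrinsics, pixels), "k1" (the pictures are not rectified: a ray, as slopes to the right and down, at radius r is drawn at 1 + k1 r^2 times it, then the intrinsics apply), "world_from_camera" (4x4, takes a point from camera to world coordinates). Camera axes: x right, y down, z forward; pixel columns grow to the right and rows downward; lengths in m; the calibration is good to about 2 mm. A picture is of the moment at which its call begins.
- ticket.job_done(): hands the job in, once; it reports no verdict.
The state is a dict: "time": time; "joint_pos": joint angles; "joint_vel": joint speeds; "joint_efforts": joint torques, N m; "tool_pos": TCP position; "tool_rot": TCP orientation; "contact_force": force on the tool from outside, world axes, zero at the start; "ft_torque": the same for the moment, N m; "gripper_width": opening from 0.0 (shut) to 1.0 (fully open).
Only numpy, scipy, OpenCV 4.12 (cv2) and the standard library are available. Lean on these libraries where they do the work, as an engineer would, in place of code of your own. Each camera call takes 0.05 s, during which the arm holds its last target.

## Working session

There is one attempt and no reset: what is moved stays moved. The work goes in short steps, Python scripts to look and compute and a tool call to move; the robot and the scene stay as the last step left them, time stands still between calls to the robot, and variables do not carry over. Pictures are saved under pics/ and viewed, and the job is handed in when it is done.

Besides the shell and the picture viewer there is one more tool, called in YAML: its name, and indented under it one key for each argument. carry_out: Moves the arm, as the interface text tells. Shift numbers are shares of 0.04 m and turn numbers shares of 5 degrees, none past 1 either way. Its arguments: {"type":"object","properties":{"moves":{"type":"array"}},"required":["moves"]}

```bash
ls; mkdir -p pics; python3 - <<'E'
from plant import state, grab_frame, manip
import cv2,numpy as np
s=state();print(s, manip.grip_depth)
for n in("scene","top"):
    f=grab_frame(n);np.savez(f"{n}0.npz",**f)
    cv2.imwrite(f"pics/{n}0.png",f["frame"][:,:,::-1]);print(n,f["K"],f["k1"],f["world_from_camera"])
E
```

```text
pics
{'time': 0.0, 'joint_pos': array([-1.39399846e+00,  5.33728309e-02,  1.61430333e+00, -1.17473449e-05,
        1.47599036e+00, -1.18962382e-01]), 'joint_vel': array([ 0.00125265,  0.00191061,  0.00170765, -0.00065291,  0.00048698,
       -0.00061081]), 'joint_efforts': array([ 1.62677155e-03, -3.93686128e+01, -3.70171523e+01, -1.06382444e-05,
        7.21002274e-03, -3.45611390e-06]), 'tool_pos': array([ 0.18207603, -0.59723746,  0.23004754]), 'tool_rot': array([-7.07464666e-04,  8.03575404e-01, -5.95202063e-01, -7.58130139e-04]), 'contact_force': array([ 0.54729577, -0.2157106 ,  1.16269493]), 'ft_torque': array([-0.02208561,  0.00110268,  0.0089725 ]), 'gripper_width': 0.9994610438877267} 0.0187
scene [[427.1253431    0.         318.16504964]
 [  0.         427.1253431  204.95373148]
 [  0.           0.           1.        ]] -0.03425496117334753 [[-0.28302579  0.70937276 -0.64551274  1.25013222]
 [ 0.95907768  0.21504037 -0.18419456  0.13704887]
 [ 0.00814869 -0.67122867 -0.74120555  0.84607346]
 [ 0.          0.          0.          1.        ]]
top [[467.47946788   0.         322.85758417]
 [  0.         467.47946788 200.62068541]
 [  0.           0.           1.        ]] 0.021854097191398154 [[ 0.02177529 -0.99674287  0.07764978  0.49357777]
 [-0.99975261 -0.02206142 -0.00282893 -0.06060122]
 [ 0.00453278 -0.07756897 -0.99697668  1.07988723]
 [ 0.          0.          0.          1.        ]]
```

View pics/scene0.png

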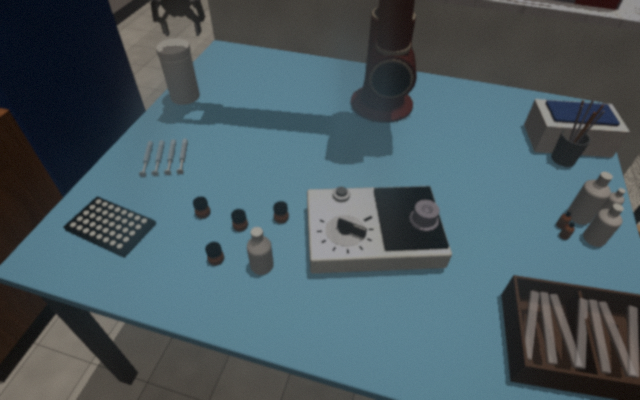

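View pics/top0.png

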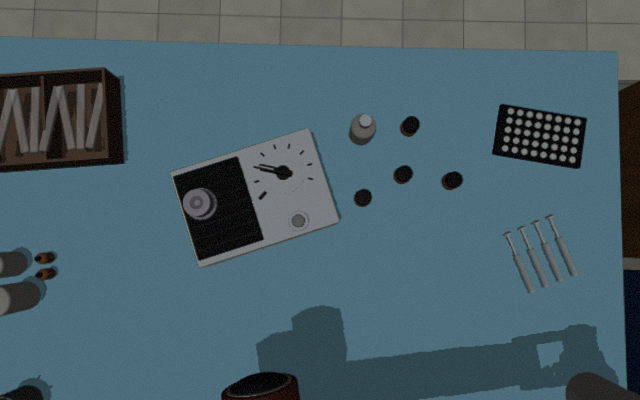

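The pictures show the unit at top-view (255,197): selector hub at (284,172), button at (299,220). The flask is at (200,204) and the bottle at (363,127). Four jars are at (410,126), (403,174), (363,197) and (452,180). I'll take a close crop and measure.

```bash
cat > h.py <<'E'
import numpy as np,cv2
def load(n): return dict(np.load(n))
def px2plane(f,uv,z):
    uv=np.atleast_2d(np.float64(uv));K=f["K"];k1=float(f["k1"])
    d=(uv-K[:2,2])/np.array([K[0,0],K[1,1]]);s=d.copy()
    for _ in range(20): s=d/(1+k1*(s**2).sum(1,keepdims=True))
    r=np.c_[s,np.ones(len(s))]; T=f["world_from_camera"]
    w=r@T[:3,:3].T; o=T[:3,3]; return o+w*((z-o[2])/w[:,2:3])
def proj(f,P):
    T=f["world_from_camera"];c=(np.atleast_2d(P)-T[:3,3])@T[:3,:3]
    s=c[:,:2]/c[:,2:];s=s*(1+float(f["k1"])*(s**2).sum(1,keepdims=True))
    return s*[f["K"][0,0],f["K"][1,1]]+f["K"][:2,2]
E
python3 - <<'E'
from h import *
f=load("top0.npz");im=f["frame"][:,:,::-1]
hsv=cv2.cvtColor(im,cv2.COLOR_BGR2HSV)
m=((hsv[...,1]<60)&(hsv[...,2]>110)).astype(np.uint8)
z=f["z_map"]
# deck height from depth
vv,uu=np.mgrid[0:400,0:640]
T=f["world_from_camera"]
K=f["K"];xx=(uu-K[0,2])/K[0,0];yy=(vv-K[1,2])/K[1,1]
h=T[2,3]+z*(T[2,0]*xx+T[2,1]*yy+T[2,2])
print("deck h",h[185:195,305:315].mean(), "tbl",h[300,200],"flask top",h[200:206,197:203].mean())
mm=((h>0.055)&(z>0)).astype(np.uint8);mm[:, :160]=0;mm[:,345:]=0;mm[:115]=0;mm[275:]=0
c=max(cv2.findContours(mm,0,2)[0],key=cv2.contourArea)
print(cv2.minAreaRect(c))
b=cv2.boxPoints(cv2.minAreaRect(c));W=px2plane(f,b,0.07);print(b,W)
print([np.linalg.norm(W[i]-W[i-1]) for i in range(4)],W.mean(0))
hh=np.clip(h*1000,0,255).astype(np.uint8)
cv2.imwrite("pics/h.png",cv2.resize(hh[100:290,150:480],None,fx=2.4,fy=2.4,interpolation=0))
cv2.imwrite("pics/crop.png",cv2.resize(im[120:250,165:345],None,fx=4.4,fy=4.4,interpolation=2)*1)
for nm,p,zz in(("jar",(410,126),.048),("jar",(403,174),.048),("jar",(363,197),.048),("jar",(452,180),.048),("bottle",(365,121),.13),("btn",(299,220),.088),("hub",(284,172),.1),("flask",(200,203),.124)):
    P=px2plane(f,p,zz)[0];print(nm,p,P,np.hypot(*P[:2]))
E
```

```text
deck h 0.0699330989014059 tbl 0.0016608557917356936 flask top 0.11868926991453736
((253.4611358642578, 196.94744873046875), (100.63267517089844, 148.3138427734375), 71.93952178955078)
[[167.35884 172.10037]
 [308.3652  126.12003]
 [339.56342 221.79453]
 [198.55707 267.77487]] [[ 0.62678876  0.27499666  0.07      ]
 [ 0.73532351 -0.02813293  0.07      ]
 [ 0.52718092 -0.10053183  0.07      ]
 [ 0.42250816  0.19885966  0.07      ]]
[np.float64(0.2180078164446058), np.float64(0.32197413159113353), np.float64(0.22037454244156457), np.float64(0.31716186210652586)] [0.57795034 0.08629789 0.07      ]
jar (410, 126) [ 0.74594491 -0.25510203  0.048     ] 0.7883595992939402
jar (403, 174) [ 0.63726102 -0.24043418  0.048     ] 0.681109537971509
jar (363, 197) [ 0.58396022 -0.15228376  0.048     ] 0.603489755959847
jar (452, 180) [ 0.62621162 -0.34924337  0.048     ] 0.7170159854376207
bottle (365, 121) [ 0.73433015 -0.14669412  0.13      ] 0.7488390594381368
btn (299, 220) [ 0.52849985 -0.01373092  0.088     ] 0.5286781934029972
hub (284, 172) [0.62867431 0.01995621 0.1       ] 0.628990971231727
flask (200, 203) [0.55759028 0.18772059 0.124     ] 0.5883416887251849
```

View pics/crop.png

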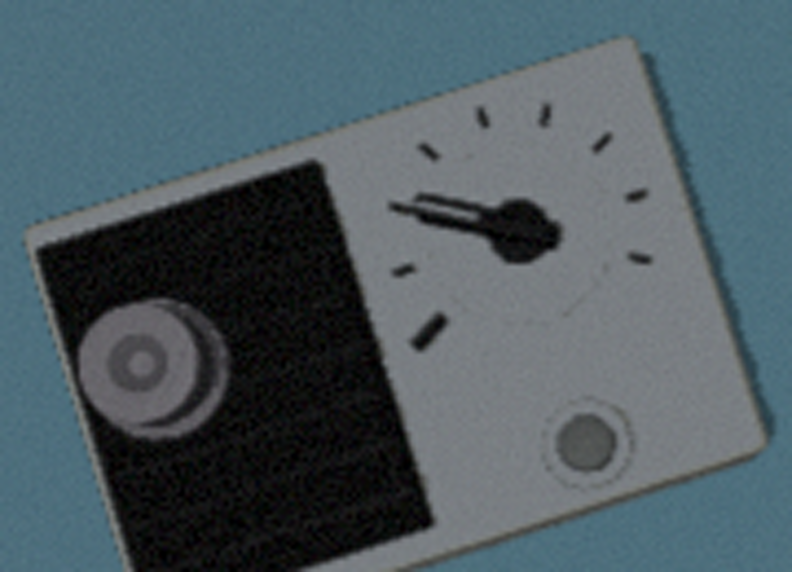

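View pics/h.png

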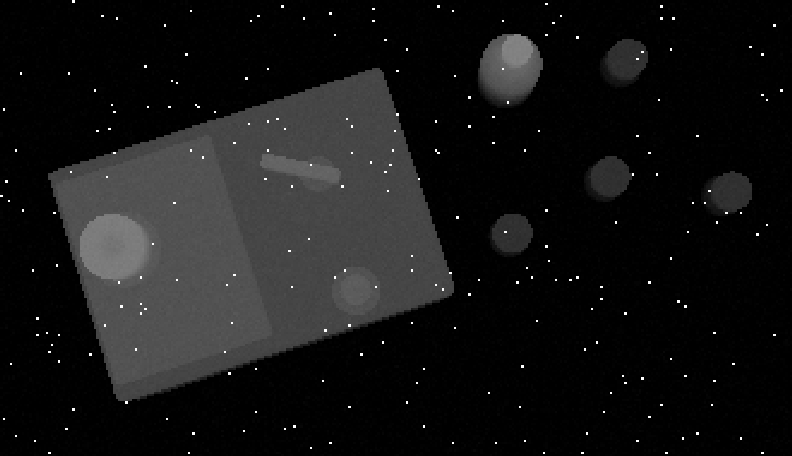

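The crop shows the pointer lying over mark 2, just clear of mark 1 at (404,270) and mark 3 at (428,151). The long off mark is at (430,332) and the button at (587,443). The nearest jar is the one at top pixel (363,197), 0.60 m from the base. Next I fit the axis and yaw from the marks.

```bash
python3 - <<'E'
from h import *
from scipy.optimize import least_squares
f=load("top0.npz");im=f["frame"];g=im.mean(2)
approx={0:(430,332),1:(404,270),3:(428,151),4:(482,117),5:(546,114),6:(602,143),7:(637,195),8:(640,259)}
pts={}
for n,(a,b) in approx.items():
    u,v=a/4.4+165,b/4.4+120; r=5
    u0,v0=int(round(u))-r,int(round(v))-r
    p=g[v0:v0+2*r+1,u0:u0+2*r+1];bg=np.median(p)
    w=np.clip(bg-12-p,0,None);yy,xx=np.mgrid[v0:v0+2*r+1,u0:u0+2*r+1]
    q=(xx-u)**2+(yy-v)**2<(25 if n else 36);w=w*q
    pts[n]=px2plane(f,[(w*xx).sum()/w.sum(),(w*yy).sum()/w.sum()],.07)[0,:2]
N=[n for n in pts if n]
def model(x,n): 
    a=x[2]+np.radians(120-30*n);r=60.5e-3 if n else .066
    return x[:2]+r*np.array([np.cos(a),np.sin(a)])
s=least_squares(lambda x:np.ravel([model(x,n)-pts[n] for n in pts]),[.628,.02,.35])
print(s.x,np.degrees(s.x[2]));print(np.round(s.fun.reshape(-1,2)*1000,1))
x=s.x
def own(P): 
    d=np.asarray(P)[:2]-x[:2];c,t=np.cos(x[2]),np.sin(x[2]);return np.array([c*d[0]+t*d[1],-t*d[0]+c*d[1]])
# pointer
hh=px2plane(f,[[265+0,0]],.1)
print("btn own",own(px2plane(f,(587/4.4+165,443/4.4+120),.088)[0]),"tip own (crop 390,208 / 417,195)",[own(px2plane(f,(a/4.4+165,b/4.4+120),.1)[0]) for a,b in((417,195),(415,217))])
for n,p,z in(("flask",(200,203),.124),("bottle",(365,121),.13),("jar",(363,197),.048)): print(n,own(px2plane(f,p,z)[0]))
E
```

```text
[0.63155093 0.02520843 0.33811972] 19.372832985641374
[[ 0.2 -0.1]
 [-0.2  0.4]
 [-0.2 -0.3]
 [-0.2 -0.1]
 [ 0.3 -0.2]
 [-0.1  0. ]
 [ 0.1  0.1]
 [ 0.1  0.2]]
btn own [-0.11111891 -0.00091663] tip own (crop 390,208 / 417,195) [array([0.02698502, 0.03963326]), array([0.01712818, 0.04375558])]
flask [-0.01586546  0.1778445 ]
bottle [ 0.03993741 -0.19626273]
jar [-0.10377274 -0.15165609]
```

```bash
python3 - <<'E'
from h import *
for n in("scene","top"):
    f=load(n+"0.npz");print(n,proj(f,[[0,0,0],[.182,-.597,.23],[.182,-.597,.0],[0.614,.069,.1]]).round())
E
```

```text
scene [[381. 103.]
 [184.  39.]
 [199. 103.]
 [366. 220.]]
top [[288. 461.]
 [625. 424.]
 [558. 382.]
 [261. 178.]]
```

carry_out:
  moves:
    - [[0,0,0,-0.64,-0.76,0,-1],[0,0,0,-0.64,-0.76,0,-1],[0,0,0,-0.64,-0.76,0,-1],[0,0,0,-0.64,-0.76,0,-1],[0,0,0,-0.64,-0.76,0,-1],[0,0,0,-0.64,-0.76,0,-1],[0,0,0,-0.64,-0.76,0,-1],[0,0,0,-0.64,-0.76,0,-1]]

```text
time: 0.77
tool_pos: [0.3556, -0.3291, 0.2308]
tool_rot: [-0.0, 0.803, -0.595, -0.0]
contact_force: [0.8, -0.6, -0.6]
gripper_width: 0.003
```

carry_out:
  moves:
    - [[0,0,0,-0.64,-0.76,0,-1],[0,0,0,-0.64,-0.76,0,-1],[0,0,0,-0.64,-0.76,0,-1],[0,0,0,-0.64,-0.76,0,-1],[0,0,0,-0.64,-0.76,0,-1],[0,0,0,-0.64,-0.76,0,-1],[0,0,0,-0.64,-0.76,0,-1],[0,0,0,-0.64,-0.76,0,-1]]

```text
time: 1.43
tool_pos: [0.5285, -0.0622, 0.2309]
tool_rot: [0.0, 0.804, -0.595, -0.0]
contact_force: [0.6, -1.4, -0.2]
gripper_width: -0.001
```

carry_out:
  moves:
    - [[0,0,0,-0.64,-0.76,0,-1],[0,0,0,-0.64,-0.76,0,-1],[0,0,0,-0.64,-0.76,0,-1],[0,0,0,-0.64,-0.76,0,-1],[0,0,-1,0,0,0,-1],[0,0,-1,0,0,0,-1],[0,0,-1,0,0,0,-1],[0,0,-1,0,0,0,-1]]

```text
time: 2.1
tool_pos: [0.6143, 0.0696, 0.2304]
tool_rot: [0.0, 0.896, -0.444, -0.001]
contact_force: [-0.2, -0.0, 0.4]
gripper_width: 0.0
```

carry_out:
  moves:
    - [[0,0,-1,0,0,0,-1],[0,0,-1,0,0,0,-1],[0,0,-1,0,0,0,-1],[0,0,-1,0,0,0,-1],[0,0,-1,0,0,0,-1],[0,0,-1,0,0,0,-1],[0,0,-1,0,0,0,-1],[0,0,-1,0,0,0,-1]]

```text
time: 2.77
tool_pos: [0.6142, 0.0692, 0.2306]
tool_rot: [0.0, 0.994, -0.112, -0.001]
contact_force: [-0.6, -0.5, -0.2]
gripper_width: 0.003
```

carry_out:
  moves:
    - [[0,0,-1,0,0,0,-1],[0,0,-1,0,0,0,-1],[0,0,-1,0,0,0,-1],[0,0,-1,0,0,0,-1],[0,0,-1,0,0,0,-1],[0,0,-1,0,0,0,-1],[0,0,-1,0,0,0,-1],[0,0,-1,0,0,0,-1]]

```text
time: 3.43
tool_pos: [0.6142, 0.0691, 0.2305]
tool_rot: [-0.0, 0.972, 0.235, -0.001]
contact_force: [0.3, -0.1, -0.7]
gripper_width: -0.001
```

carry_out:
  moves:
    - [[0,0,-1,0,0,0,-1],[0,0,-1,0,0,0,-1],[0,0,-1,0,0,0,-1],[0,0,-1,0,0,0,-1],[0,0,-1,0,0,0,-1],[0,0,-1,0,0,0,-1],[0,0,-1,0,0,0,-1],[0,0,-1,0,0,0,-1]]

```text
time: 4.1
tool_pos: [0.6142, 0.0692, 0.2305]
tool_rot: [-0.0, 0.833, 0.553, -0.001]
contact_force: [1.0, 0.3, -0.7]
gripper_width: -0.002
```

carry_out:
  moves:
    - [[0,0,-1,0,0,0,-1],[0,0,-1,0,0,0,-1],[0,0,-0.4,0,0,0,-1],[0,0,0,0,0,0.6,-1],[0,0,0,0,0,0.6,-1],[0,0,0,0,0,0.6,-1],[0,0,0,0,0,0,-1]]

```text
time: 4.68
tool_pos: [0.6105, 0.0691, 0.1525]
tool_rot: [-0.004, 0.772, 0.636, -0.004]
contact_force: [-0.4, -1.3, -0.9]
gripper_width: 0.001
```

```bash
python3 - <<'E'
from plant import state, grab_frame
from h import *
s=state();print(s)
for n in("scene","top"):
    f=grab_frame(n);np.savez(f"{n}1.npz",**f)
    im=f["frame"][:,:,::-1]; im=im[150:290,280:470] if n=="scene" else im[100:250,165:345]
    cv2.imwrite(f"pics/{n}1.png",cv2.resize(im,None,fx=4,fy=4,interpolation=2))
E
```

```text
{'time': 4.6833, 'joint_pos': array([-8.29550495e-03,  9.48948547e-02,  1.70296458e+00,  1.41935908e-05,
        1.35501551e+00, -1.38608566e+00]), 'joint_vel': array([ 0.00149766, -0.02828776, -0.04896229,  0.00109814,  0.05416621,
       -0.00028319]), 'joint_efforts': array([-1.20756053e-01, -4.41641057e+01, -4.07741833e+01,  5.08295896e-03,
       -5.21685462e-01, -7.85597422e-05]), 'tool_pos': array([0.61054493, 0.06914153, 0.15245695]), 'tool_rot': array([-0.00362728,  0.77193758,  0.63567331, -0.00432031]), 'contact_force': array([-0.44134953, -1.31100995, -0.91266566]), 'ft_torque': array([-0.04530231,  0.01420308, -0.01921605]), 'gripper_width': 0.0011073634244182092}
```

View pics/scene1.png

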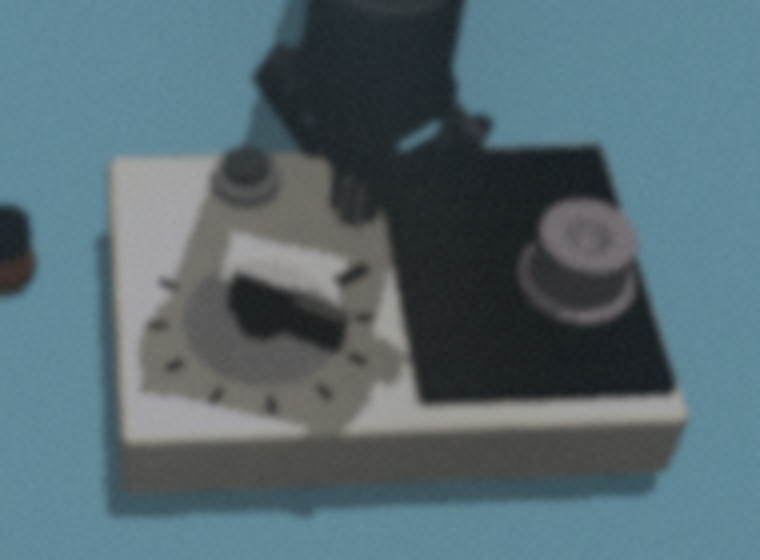

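View pics/top1.png

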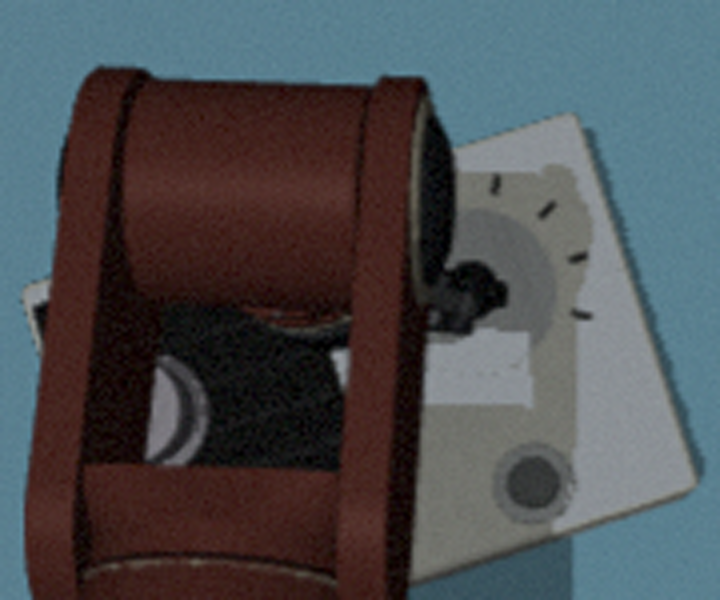

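Scene crop: the shut fingertips are above the deck at (355,215) on the pointer's off-mark side. The pointer is at mark 2 near (360,330), and the button and flask are clear.

carry_out:
  moves:
    - [[0,0,0,0,0,0,-1],[0,0,0,0,0,0.5,-1],[0,0,0,0,0,0.5,-1],[0,0,0,0,0,0.5,-1],[0,0,0,0,0,0.0,-1],[0,0,0,0,0,0.0,-1]]

```text
time: 5.28
tool_pos: [0.6148, 0.0692, 0.1001]
tool_rot: [0.0, 0.772, 0.636, 0.0]
contact_force: [0.8, 0.1, 1.0]
gripper_width: 0.001
```

```bash
cat >> h.py <<'E'
AX=np.array([.63155,.02521]);YAW=.33812
def rep():
    from plant import state
    s=state();p=s["tool_pos"];q=s["tool_rot"];phi=2*np.arctan2(q[2],q[1])
    d=p[:2]-AX;print("t",round(s["time"],2),"tcp",p.round(4),"phi",np.degrees(phi).round(1),"F",s["contact_force"].round(1),"q",q.round(3))
    print("polar own: r",np.hypot(*d).round(4),"ang",np.degrees(np.arctan2(d[1],d[0])-YAW).round(1))
    return p,phi
E
python3 - <<'E'
from h import *
rep()
E
```

```text
t 5.28 tcp [0.6148 0.0692 0.1001] phi 78.9 F [0.8 0.1 1. ] q [0.    0.772 0.636 0.   ]
polar own: r 0.0471 ang 91.5
```

carry_out:
  moves:
    - [[0,0,0,0,0,0.3,-1],[0,0,0,0,0,0,-1],[0,0,0,0,0.1,0,-1],[0,0,0,0,0.05,0,-1],[0,0,0,0,0.02,0,-1],[0,0,0,0,0,0,-1]]

```text
time: 5.78
tool_pos: [0.6219, 0.0678, 0.088]
tool_rot: [0.0, 0.772, 0.636, 0.0]
contact_force: [0.2, 0.6, 0.9]
gripper_width: 0.001
```

carry_out:
  moves:
    - [[0,0,0,0,0.02,0,-1],[0,0,0,0,0.02,0,-1],[0,0,0.5,0.02,0.045,0,-1],[0,0,0.5,0.02,0.045,0,-1],[0,0,0,0,0,0,-1]]

```text
time: 6.2
tool_pos: [0.6263, 0.0684, 0.0872]
tool_rot: [-0.0, 0.799, 0.601, -0.001]
contact_force: [-2.5, 0.6, 1.1]
gripper_width: 0.001
```

```bash
python3 - <<'E'
from h import *
rep()
E
```

```text
t 6.2 tcp [0.6263 0.0684 0.0872] phi 73.9 F [-2.5  0.6  1.1] q [-0.     0.799  0.601 -0.001]
polar own: r 0.0436 ang 77.6
```

carry_out:
  moves:
    - [[0,0,0.5,0.02,0.045,0,-1],[0,0,0.5,0.02,0.045,0,-1],[0,0,0.5,0.02,0.045,0,-1],[0,0,0,0,0,0,-1]]

```text
time: 6.53
tool_pos: [0.6326, 0.0689, 0.0872]
tool_rot: [0.0, 0.836, 0.548, 0.0]
contact_force: [-0.7, -0.3, 0.1]
gripper_width: 0.001
```

carry_out:
  moves:
    - [[0,0,0.5,0.02,0.045,0,-1],[0,0,0,0,0,0,-1],[0,0,0,0,0,0,-1]]

```text
time: 6.78
tool_pos: [0.6346, 0.0689, 0.0874]
tool_rot: [0.0, 0.848, 0.53, 0.0]
contact_force: [-0.2, 0.5, -0.0]
gripper_width: 0.001
```

```bash
cat >> h.py <<'E'
def look(tag,box=(150,290,280,470)):
    from plant import grab_frame
    f=grab_frame("scene");np.savez(f"s_{tag}.npz",**f);a,b,c,d=box
    cv2.imwrite(f"pics/{tag}.png",cv2.resize(f["frame"][a:b,c:d,::-1],None,fx=4,fy=4,interpolation=2))
E
python3 - <<'E'
from h import *
rep();look("a1")
E
```

```text
t 6.78 tcp [0.6346 0.0689 0.0874] phi 64.1 F [-0.2  0.5 -0. ] q [0.    0.848 0.53  0.   ]
polar own: r 0.0438 ang 66.6
```

View pics/a1.png

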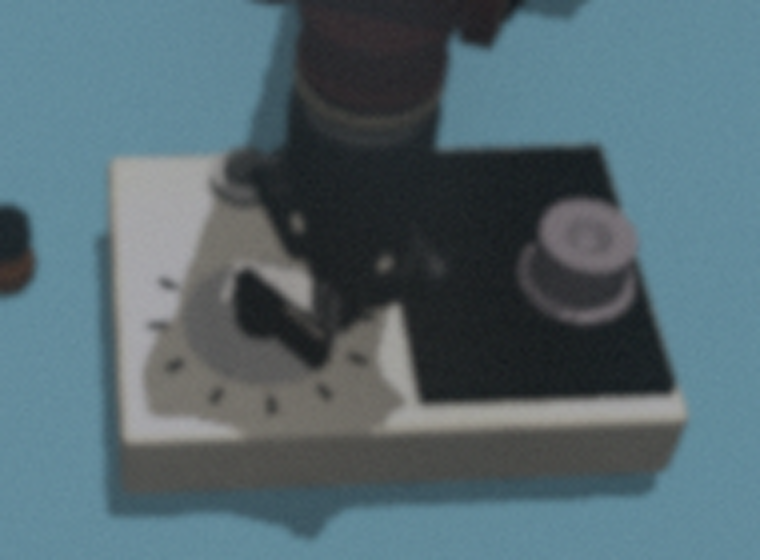

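```bash
cat >> h.py <<'E'
def tips(f,box=(150,290,280,470),r=.05,z=.1):
    for a in (60,45,30,15,0,-15,-30,-60):
        t=np.radians(a)+YAW;p=proj(f,[[AX[0]+r*np.cos(t),AX[1]+r*np.sin(t),z]])[0]
        print(a,((p-[box[2],box[0]])*4).round())
E
python3 - <<'E'
from h import *
tips(load("s_a1.npz"))
E
```

```text
60 [342. 318.]
45 [330. 333.]
30 [313. 345.]
15 [293. 353.]
0 [270. 356.]
-15 [246. 354.]
-30 [223. 348.]
-60 [188. 323.]
```

The pointer's top end is at about (316,344), which matches mark 3 (predicted 313,345), so it snapped and there is now a gap. Next click.

carry_out:
  moves:
    - [[0,0,0.5,0.02,0.045,0,-1],[0,0,0.5,0.02,0.045,0,-1],[0,0,0.5,0.02,0.045,0,-1],[0,0,0.5,0.02,0.045,0,-1],[0,0,0.5,0.02,0.045,0,-1],[0,0,0.5,0.02,0.045,0,-1],[0,0,0.5,0.02,0.045,0,-1],[0,0,0,0,0,0,-1]]

```text
time: 7.5
tool_pos: [0.6475, 0.0669, 0.0872]
tool_rot: [-0.001, 0.919, 0.395, -0.001]
contact_force: [-3.0, 1.1, 2.0]
gripper_width: 0.001
```

carry_out:
  moves:
    - [[0,0,0.5,0.02,0.045,0,-1],[0,0,0.5,0.02,0.045,0,-1],[0,0,0,0,0,0,-1]]

```text
time: 7.75
tool_pos: [0.6514, 0.0652, 0.0871]
tool_rot: [-0.0, 0.935, 0.354, -0.0]
contact_force: [-0.7, 0.8, 2.2]
gripper_width: -0.0
```

carry_out:
  moves:
    - [[0,0,0.5,0.02,0.045,0,-1],[0,0,0,0,0,0,-1]]

```text
time: 7.92
tool_pos: [0.6534, 0.0644, 0.0871]
tool_rot: [0.0, 0.943, 0.334, -0.0]
contact_force: [-1.5, 0.1, -0.1]
gripper_width: -0.002
```

```bash
python3 - <<'E'
from h import *
rep();look("a2")
E
```

```text
t 7.92 tcp [0.6534 0.0644 0.0871] phi 39.0 F [-1.5  0.1 -0.1] q [ 0.     0.943  0.334 -0.   ]
polar own: r 0.0448 ang 41.5
```

View pics/a2.png

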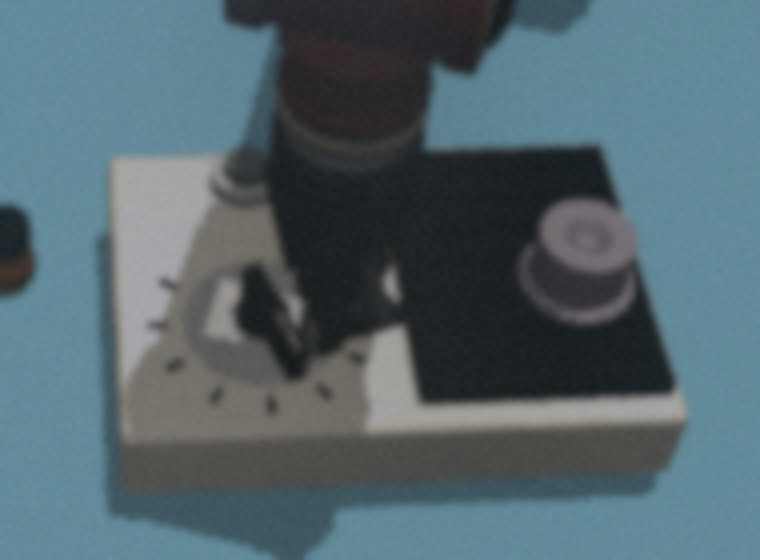

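The tip is at about (293,355), near 17°, so it has not yet passed half way. Push a little more.

carry_out:
  moves:
    - [[0,0,0.5,0.015,0.045,0,-1],[0,0,0,0,0,0,-1]]

```text
time: 8.13
tool_pos: [0.6553, 0.0633, 0.0873]
tool_rot: [0.0, 0.95, 0.313, 0.0]
contact_force: [-0.2, 0.5, 0.6]
gripper_width: 0.003
```

carry_out:
  moves:
    - [[0,0,0.3,0.01,0.03,0,-1],[0,0,0,0,0,0,-1]]

```text
time: 8.3
tool_pos: [0.6565, 0.0625, 0.0875]
tool_rot: [0.0, 0.954, 0.301, 0.0]
contact_force: [0.6, 0.3, 0.4]
gripper_width: -0.002
```

```bash
python3 - <<'E'
from h import *
rep();look("a3")
E
```

```text
t 8.3 tcp [0.6565 0.0625 0.0875] phi 35.1 F [0.6 0.3 0.4] q [0.    0.954 0.301 0.   ]
polar own: r 0.0449 ang 36.8
```

View pics/a3.png

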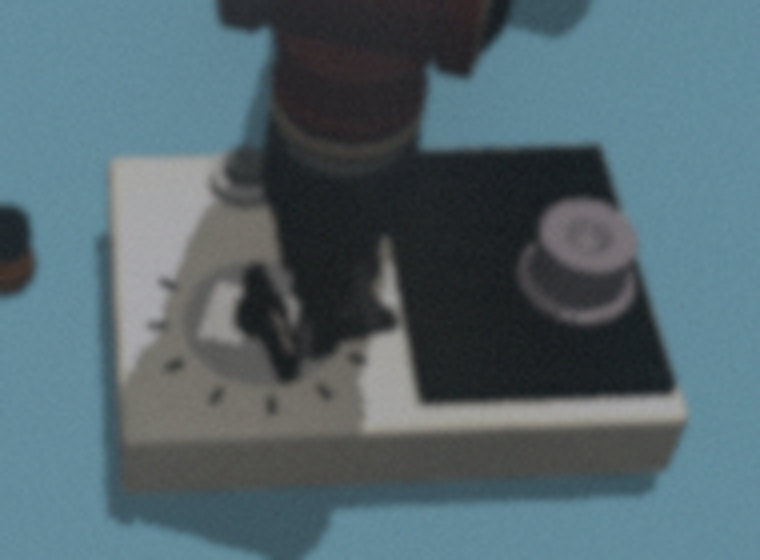

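Tip at about (288,355), near 12°, just past half way but not visibly snapped. Push on gently.

carry_out:
  moves:
    - [[0,0,0.4,0.01,0.035,0,-1],[0,0,0,0,0,0,-1],[0,0,0,0,0,0,-1]]

```text
time: 8.6
tool_pos: [0.6574, 0.0617, 0.0874]
tool_rot: [0.0, 0.959, 0.284, 0.0]
contact_force: [-0.5, 0.0, 0.3]
gripper_width: -0.001
```

```bash
python3 - <<'E'
from h import *
rep();look("a4")
E
```

```text
t 8.6 tcp [0.6574 0.0617 0.0874] phi 33.1 F [-0.5  0.   0.3] q [0.    0.959 0.284 0.   ]
polar own: r 0.0447 ang 35.3
```

View pics/a4.png

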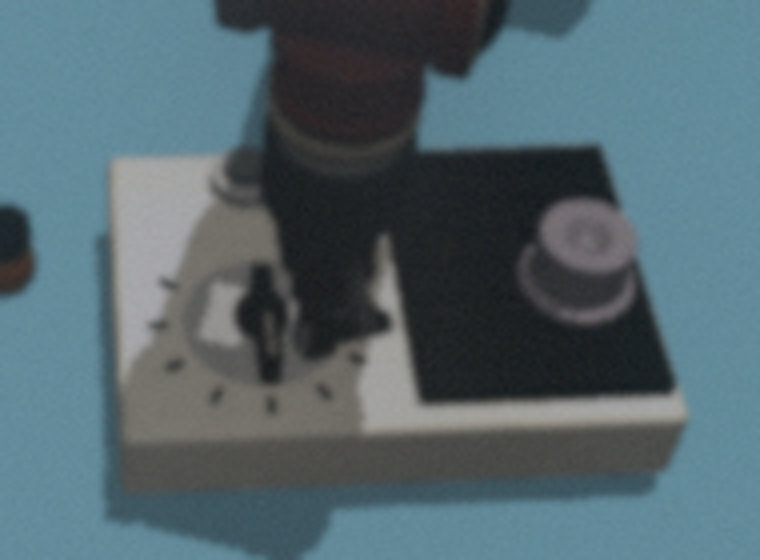

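The pointer snapped to mark 4: tip at (270,357), in line with the mark at (271,405). Now the last click.

carry_out:
  moves:
    - [[0,0,0.5,0.02,0.045,0,-1],[0,0,0.5,0.02,0.045,0,-1],[0,0,0.5,0.02,0.045,0,-1],[0,0,0.5,0.02,0.045,0,-1],[0,0,0.5,0.02,0.045,0,-1],[0,0,0.5,0.02,0.045,0,-1],[0,0,0.5,0.02,0.045,0,-1],[0,0,0,0,0,0,-1]]

```text
time: 9.32
tool_pos: [0.6674, 0.0533, 0.0872]
tool_rot: [-0.001, 0.991, 0.135, -0.0]
contact_force: [-1.9, 2.6, 0.8]
gripper_width: 0.004
```

carry_out:
  moves:
    - [[0,0,0.5,0.015,0.045,0,-1],[0,0,0.5,0.015,0.045,0,-1],[0,0,0.5,0.015,0.045,0,-1],[0,0,0,0,0,0,-1]]

```text
time: 9.65
tool_pos: [0.6707, 0.048, 0.0873]
tool_rot: [0.0, 0.998, 0.07, 0.0]
contact_force: [-0.1, 0.5, 0.4]
gripper_width: -0.0
```

```bash
python3 - <<'E'
from h import *
rep();look("a5")
E
```

```text
t 9.65 tcp [0.6707 0.048  0.0873] phi 8.0 F [-0.1  0.5  0.4] q [0.    0.998 0.07  0.   ]
polar own: r 0.0453 ang 10.8
```

View pics/a5.png

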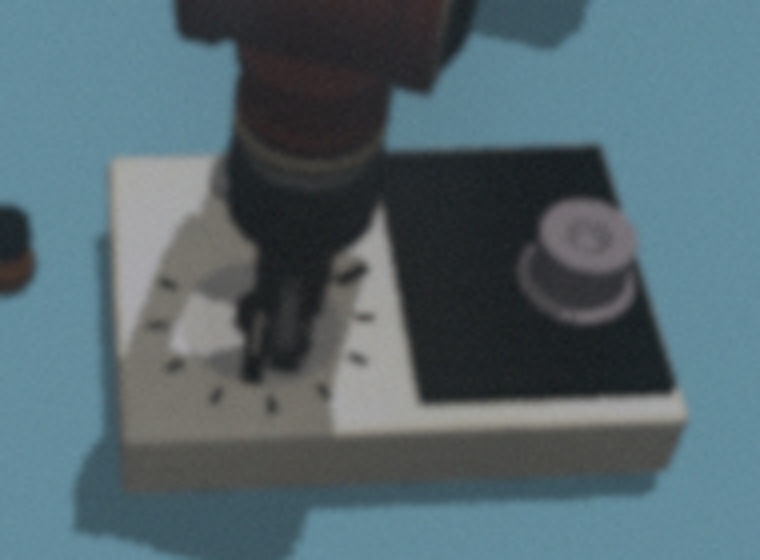

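Tip at about (252,357), near −12°, so just short of half way. Small steps now.

carry_out:
  moves:
    - [[0,0,0.5,0.01,0.045,0,-1],[0,0,0,0,0,0,-1],[0,0,0,0,0,0,-1]]

```text
time: 9.95
tool_pos: [0.6713, 0.0461, 0.0873]
tool_rot: [0.0, 0.999, 0.049, 0.0]
contact_force: [-1.1, -0.5, -0.0]
gripper_width: 0.002
```

carry_out:
  moves:
    - [[0,0,0.4,0.01,0.035,0,-1],[0,0,0,0,0,0,-1],[0,0,0,0,0,0,-1]]

```text
time: 10.2
tool_pos: [0.6718, 0.0448, 0.0873]
tool_rot: [0.0, 1.0, 0.031, 0.0]
contact_force: [-0.8, 0.6, -0.6]
gripper_width: 0.003
```

```bash
python3 - <<'E'
from h import *
rep();look("a6")
E
```

```text
t 10.2 tcp [0.6718 0.0448 0.0873] phi 3.6 F [-0.8  0.6 -0.6] q [0.    1.    0.031 0.   ]
polar own: r 0.0448 ang 6.5
```

View pics/a6.png

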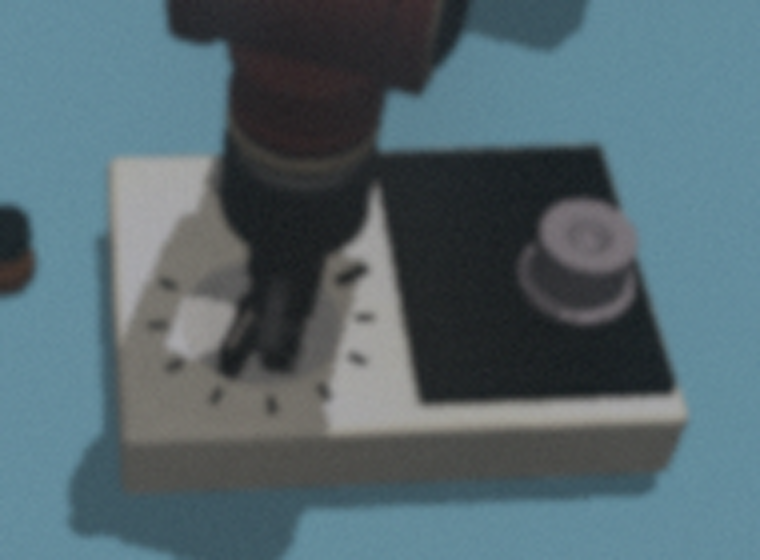

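It snapped: the tip is now near (228,350) and there is a gap to the finger. Retreat, lift and check.

carry_out:
  moves:
    - [[0,0,0,0,-0.25,0,-1],[0,0,0,0,0,-0.5,-1],[0,0,0,0,0,-0.8,-1],[0,0,0,0,0,-0.8,-1],[0,0,0,-0.9,0,-0.2,-1],[0,0,0,-0.9,0,0,-1],[0,0,0,-0.9,0,0,-1],[0,0,0,0,0,0,-1]]

```text
time: 10.92
tool_pos: [0.5565, 0.0493, 0.1765]
tool_rot: [-0.0, 1.0, 0.031, -0.004]
contact_force: [1.3, 0.7, -1.4]
gripper_width: 0.003
```

```bash
python3 - <<'E'
from h import *
rep();look("a7")
from plant import grab_frame
f=grab_frame("top");np.savez("top7.npz",**f);cv2.imwrite("pics/t7.png",cv2.resize(f["frame"][100:250,165:345,::-1],None,fx=4,fy=4,interpolation=2))
E
```

```text
t 10.92 tcp [0.5565 0.0493 0.1765] phi 3.5 F [ 1.3  0.7 -1.4] q [-0.     1.     0.031 -0.004]
polar own: r 0.0788 ang 142.8
```

View pics/a7.png

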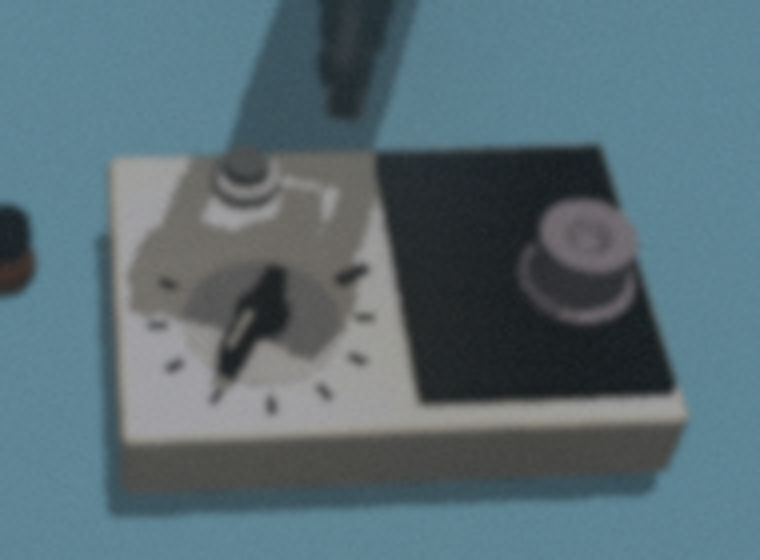

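View pics/t7.png

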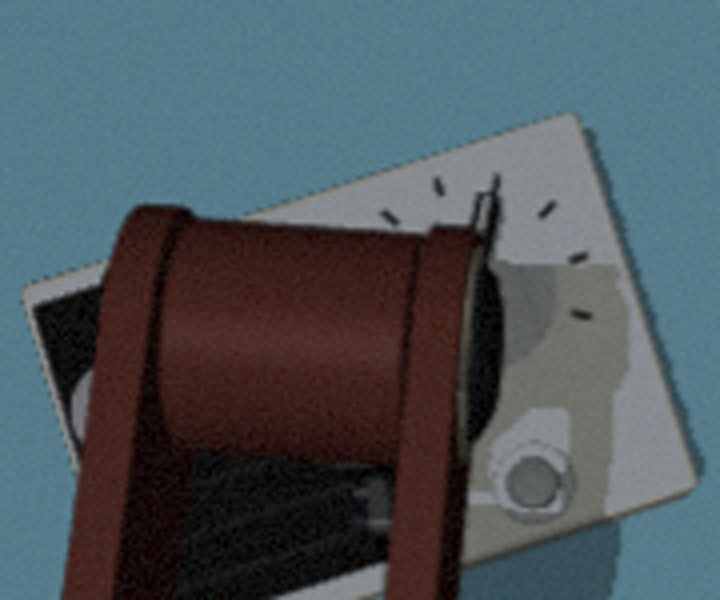

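Both views show the pointer exactly on the fifth mark: scene (216,395), with off, 1, 2, 3 and 4 uncovered behind it. The button at scene (246,170) is free. I move over it.

carry_out:
  moves:
    - [[0,0,0,0,0,0,-1],[0,0,0,-0.35,0.73,0,-1],[0,0,0,-0.35,0.73,0,-1],[0,0,0,0,0,0,-1],[0,0,0,0,0,0,-1]]

```text
time: 11.43
tool_pos: [0.5403, -0.0127, 0.1801]
tool_rot: [-0.0, 1.0, 0.029, 0.001]
contact_force: [-0.0, 0.5, -0.2]
gripper_width: -0.001
```

```bash
python3 - <<'E'
from h import *
p,phi=rep();B=AX+.11*np.array([-np.cos(YAW),-np.sin(YAW)]);d=B-p[:2]
print(B,"dx,dy tool shares",(d@[np.cos(phi),np.sin(phi)])/.04,(d@[np.sin(phi),-np.cos(phi)])/.04)
E
```

```text
t 11.43 tcp [ 0.5403 -0.0127  0.1801] phi 3.3 F [-0.   0.5 -0.2] q [-0.     1.     0.029  0.001]
polar own: r 0.0988 ang -176.8
[ 0.5277782  -0.01127855] dx,dy tool shares -0.310123657283006 -0.05311110730268475
```

Now lower from 0.180 to about 0.096 (cap top at 0.088).

carry_out:
  moves:
    - [[0,0,0,-0.31,-0.05,0,-1],[0,0,0,0,0,0.7,-1],[0,0,0,0,0,0.7,-1],[0,0,0,0,0,0.6,-1],[0,0,0,0,0,0.1,-1],[0,0,0,0,0,0,-1],[0,0,0,0,0,0,-1]]

```text
time: 12.02
tool_pos: [0.5279, -0.01, 0.0965]
tool_rot: [0.0, 1.0, 0.03, 0.001]
contact_force: [-0.2, -0.5, 0.6]
gripper_width: -0.001
```

```bash
python3 - <<'E'
from h import *
rep();look("b1")
E
```

```text
t 12.02 tcp [ 0.5279 -0.01    0.0965] phi 3.5 F [-0.2 -0.5  0.6] q [0.    1.    0.03  0.001]
polar own: r 0.1095 ang -180.6
```

View pics/b1.png

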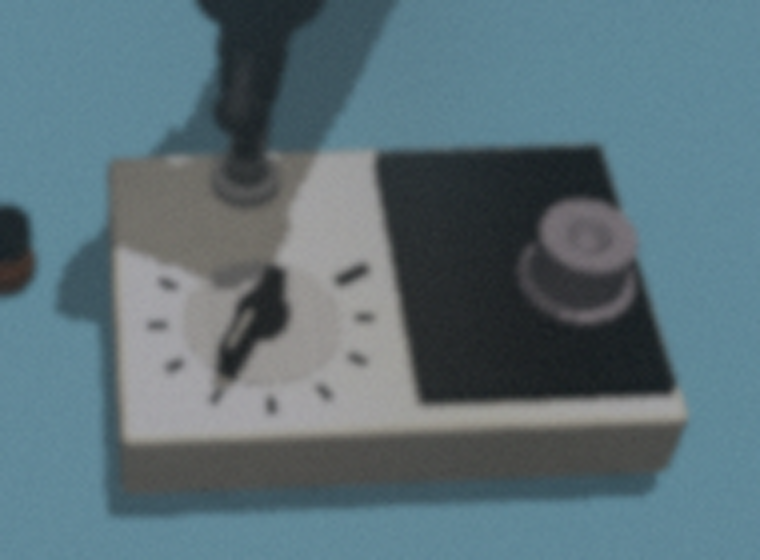

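The fingertips are centred over the button at (246,160), and the pointer is still on mark 5. Press.

carry_out:
  moves:
    - [[0,0,0,0,0,0.15,-1],[0,0,0,0,0,0.1,-1],[0,0,0,0,0,0.05,-1],[0,0,0,0,0,0,-1]]

```text
time: 12.4
tool_pos: [0.5287, -0.0106, 0.086]
tool_rot: [0.0, 1.0, 0.03, 0.002]
contact_force: [1.1, 0.5, 7.9]
gripper_width: -0.0
```

carry_out:
  moves:
    - [[0,0,0,0,0,0.04,-1],[0,0,0,0,0,0.02,-1],[0,0,0,0,0,0,-1],[0,0,0,0,0,0,-1]]

```text
time: 12.73
tool_pos: [0.5288, -0.0106, 0.0858]
tool_rot: [0.0, 1.0, 0.03, 0.002]
contact_force: [-5.4, 1.6, 18.6]
gripper_width: 0.002
```

```bash
python3 - <<'E'
from h import *
from plant import state
rep();look("b2",(130,230,290,400));print(state()["ft_torque"])
f=load("top0.npz");z=f["z_map"];T=f["world_from_camera"]
vv,uu=np.mgrid[0:400,0:640];K=f["K"];h=T[2,3]+z*(T[2,0]*(uu-K[0,2])/K[0,0]+T[2,1]*(vv-K[1,2])/K[1,1]+T[2,2])
print("cap",np.median(h[218:223,296:301]),"deck near",np.median(h[200:208,300:315]),np.median(h[225:232,315:322]))
E
```

```text
t 12.73 tcp [ 0.5288 -0.0106  0.0858] phi 3.5 F [-5.4  1.6 18.6] q [0.    1.    0.03  0.002]
polar own: r 0.1088 ang -180.2
[0.29914516 0.99608232 0.00497328]
cap 0.09203656715149588 deck near 0.06973364710041363 0.0670351508621101
```

View pics/b2.png

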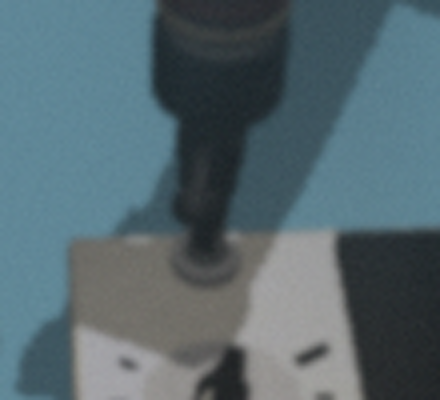

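There is a hard stop at z 0.0858, though I expected full travel at about 0.082. I raise in small steps and read force against height to see the real travel.

carry_out:
  moves:
    - [[0,0,0,0,0,-0.08,-1],[0,0,0,0,0,0,-1],[0,0,0,0,0,0,-1]]

```text
time: 13.03
tool_pos: [0.5286, -0.0106, 0.0863]
tool_rot: [0.0, 1.0, 0.03, 0.003]
contact_force: [4.1, 0.5, 5.2]
gripper_width: 0.004
```

carry_out:
  moves:
    - [[0,0,0,0,0,-0.04,-1],[0,0,0,0,0,0,-1],[0,0,0,0,0,0,-1]]

```text
time: 13.28
tool_pos: [0.5272, -0.0106, 0.0863]
tool_rot: [0.0, 1.0, 0.03, 0.001]
contact_force: [2.8, -0.6, 5.5]
gripper_width: -0.004
```

carry_out:
  moves:
    - [[0,0,0,0,0,-0.04,-1],[0,0,0,0,0,0,-1],[0,0,0,0,0,0,-1]]

```text
time: 13.53
tool_pos: [0.5265, -0.0105, 0.0872]
tool_rot: [0.0, 1.0, 0.03, 0.0]
contact_force: [3.0, -0.2, 3.5]
gripper_width: -0.0
```

carry_out:
  moves:
    - [[0,0,0,0,0,-0.04,-1],[0,0,0,0,0,0,-1],[0,0,0,0,0,0,-1]]

```text
time: 13.78
tool_pos: [0.526, -0.0104, 0.0886]
tool_rot: [-0.0, 1.0, 0.03, -0.001]
contact_force: [1.8, -0.2, 3.0]
gripper_width: -0.004
```

carry_out:
  moves:
    - [[0,0,0,0,0,-0.04,-1],[0,0,0,0,0,0,-1],[0,0,0,0,0,0,-1]]

```text
time: 14.03
tool_pos: [0.5258, -0.0103, 0.09]
tool_rot: [-0.0, 1.0, 0.03, -0.001]
contact_force: [-0.3, -1.1, 2.6]
gripper_width: -0.003
```

carry_out:
  moves:
    - [[0,0,0,0,0,-0.04,-1],[0,0,0,0,0,0,-1],[0,0,0,0,0,0,-1]]

```text
time: 14.28
tool_pos: [0.5258, -0.0103, 0.0916]
tool_rot: [-0.0, 1.0, 0.03, -0.001]
contact_force: [-0.5, -1.3, 1.7]
gripper_width: -0.002
```

carry_out:
  moves:
    - [[0,0,0,0,0,-0.04,-1],[0,0,0,0,0,0,-1],[0,0,0,0,0,0,-1]]

```text
time: 14.53
tool_pos: [0.526, -0.0102, 0.0933]
tool_rot: [-0.0, 1.0, 0.03, -0.0]
contact_force: [0.6, -0.2, 1.6]
gripper_width: 0.0
```

On release the force fell steadily from 5.5 N at 0.0863 to about 1.6 N near 0.092, a 6 mm spring travel matching the depth camera's cap height of 0.092. So the hard stop was the fully pressed button. Now lift clear and check.

carry_out:
  moves:
    - [[0,0,0,0,0,-0.3,-1],[0,0,0,0,0,-0.8,-1],[0,0,0,0,0,-0.8,-1],[0,0,0,-0.9,0,-0.5,-1],[0,0,0,-0.9,0,0,-1],[0,0,0,-0.9,0,0,-1],[0,0,0,0,0,0,-1],[0,0,0,0,0,0,-1]]

```text
time: 15.2
tool_pos: [0.4175, -0.0168, 0.1903]
tool_rot: [0.0, 1.0, 0.03, 0.001]
contact_force: [0.3, -0.3, 0.1]
gripper_width: 0.004
```

```bash
python3 - <<'E'
from h import *
rep();look("c1",(130,290,190,470) if 0 else (150,290,280,470))
from plant import grab_frame
f=grab_frame("top");f0=load("top0.npz")
cv2.imwrite("pics/t8.png",cv2.resize(f["frame"][100:260,165:430,::-1],None,fx=3,fy=3,interpolation=2))
s0=load("scene0.npz")["frame"];s1=load("s_c1.npz")["frame"]
for nm,(a,b,c,d) in dict(flask=(195,232,405,442),bottle=(225,275,243,277),jars=(190,265,188,292),button=(180,203,330,352)).items():
    print(nm,np.abs(s0[a:b,c:d].astype(int)-s1[a:b,c:d]).mean().round(2))
E
```

```text
t 15.2 tcp [ 0.4175 -0.0168  0.1903] phi 3.4 F [ 0.3 -0.3  0.1] q [0.    1.    0.03  0.001]
polar own: r 0.2181 ang -188.3
flask 1.75
bottle 1.66
jars 1.65
button 10.64
```

View pics/c1.png

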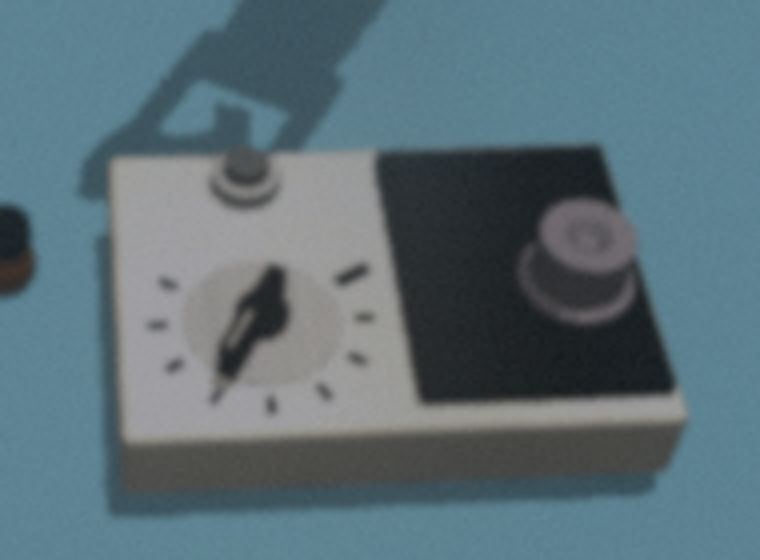

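View pics/t8.png

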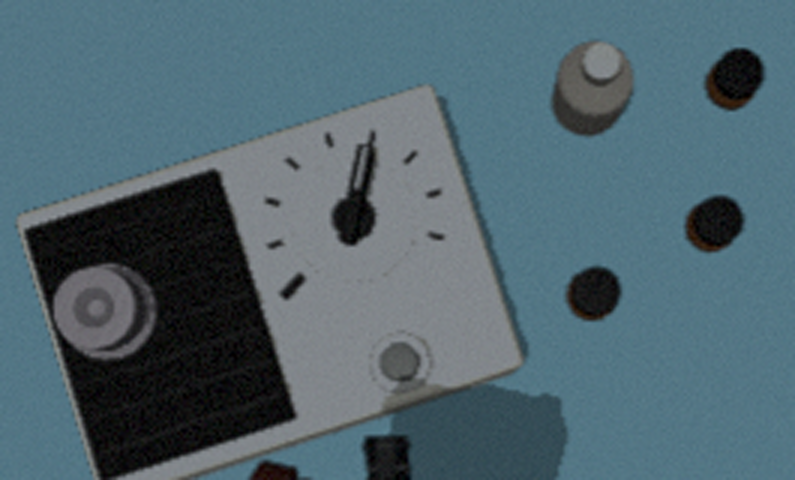

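```bash
python3 - <<'E'
from h import *
from plant import grab_frame
n=grab_frame("scene")["frame"]
a=[load(x)["frame"][178:206,326:358,::-1] for x in("scene0.npz","s_a7.npz","s_a1.npz")]+[n[178:206,326:358,::-1]]
cv2.imwrite("pics/btn.png",cv2.resize(np.hstack(a),None,fx=6,fy=6,interpolation=2))
f=grab_frame("top")
for f in(load("top0.npz"),f):
    z=f["z_map"][217:223,296:302];print(np.median(z),z.std())
E
```

```text
0.9880259 0.0018635063
0.9871631 0.0018936115
```

View pics/btn.png

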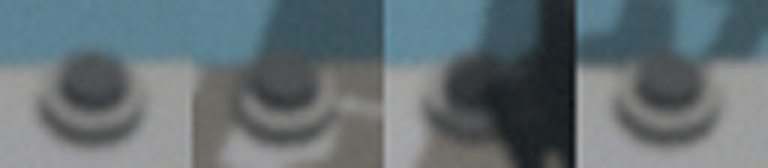

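The button looks the same as at the start (cap depth 0.988 then, 0.987 m now), so it is up. Handing in.

```bash
python3 -c "
from plant import ticket
print(ticket.job_done())"
```

```text
the job is handed in; nothing more can be done
None
```

I pushed the selector three clicks with shut fingertips, from mark 2 to mark 5. Then I pressed the start button to its hard stop, let it come up, and handed the job in at about 15 s of the 53 s. No verdict was reported.

**Last checks:**
- **Selector:** both cameras show the pointer on the fifth mark.
- **Button:** the top camera's cap depth is within 1 mm of its start value, so it is up again.
- **Flask, bottle and jars:** their image patches are unchanged from the start, apart from noise.
- **Arm:** it stands clear of everything with no force on the tool.

**Disagreement:** the button's hard stop came at TCP z 0.086 instead of the expected 0.082. On release the force fell from 5.5 N to about 1.6 N over roughly 6 mm. The first depth picture also put the cap at 0.092 instead of 0.088. I therefore took the offset as a height bias and the press as a full one; the peak force was about 19 N.

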